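# Index a carved plate round by four clicks and hold it for the carver

## Robot

A 6-joint arm with a two-finger parallel gripper is mounted at the origin on the work surface. World frame = base frame: x ahead of the robot, y to its left, z up, the work surface at z = 0. Lengths are in m, angles in rad, forces in N, time in s.
With the tool pointing down it reaches from about 0.275 to 0.75 m from the base axis. Payload 10.2 kg.
Tool frame: the origin (TCP) lies between the finger pads; the fingertips stand 25 mm ahead of it and the grasp point (between the pads) lies 6 mm ahead of it (robot.finger_overhang is the distance from the TCP to the fingertips, in m); z points along the fingers, y is the line along which they close (so a half turn about z gives the same grasp; the last joint's range is limited). The gripper opens to 85 mm and grips with 20 to 120 N. Pads are 22 mm wide; open, the fingers measure 114 mm over their backs; the gripper's body (76 mm by 85 mm) begins 54 mm behind the grasp point. The pads swing forward as they close: fully open they stand 13 mm farther back than shut.
Start: joints at [-1.335, 0.313, 1.498, -0, 1.331, -0.223], TCP at [0.232, -0.471, 0.225] pointing down, gripper open.
Joint ranges: [-2.94, 2.94], [-0.97, 2.17], [0.19, 2.56], [-1.23, 4.37], [0.02, 3.11], [-2.88, 2.88]. Speed limits (rad/s): [2.39, 2.39, 3.01, 3.14, 3.14, 3.14].

## Interface

Orientations are given as a rotation vector (axis times angle).
In Python, from plant import robot gives the robot as it stands. Calls block until the motion is done:
- robot.move_to(position, orientation): joint-space move of the TCP to a pose.
- robot.move_straight(position, speed=0.15, orientation=None): straight line of the TCP; orientation=None keeps the orientation; speed is the mean speed in m/s.
- robot.movej(angles): joint-space move.
- robot.move_gripper(opening, squeeze=None): finger opening in m; squeeze is the grip in N (None keeps the last); returns when the fingers have stopped.
- robot.pause(seconds).
- robot.ik(position, orientation): joint angles nearest the present ones, or None.
- robot.state(): the state.
- robot.snapshot(name): name is "side" or "top" or "wrist"; returns the picture (400x640x3 uint8, blue, green, red); there is no depth.
- robot.camera_info(name): a dict with "mtx" (3x3 intrinsics, pixels), "dist" ([k1, k2, p1, p2, k3] as OpenCV has them; the pictures are not rectified), "R" (3x3) and "t" (3): a world point X has camera coordinates R X + t; the wrist camera has in their place "tool_from_camera" (4x4, takes a point from camera to tool coordinates, whose origin is the TCP and whose axes are the flange's). Camera axes: x right, y down, z forward; pixel columns grow to the right and rows downward; lengths in m; the calibration is good to about 2 mm. A picture is of the moment at which its call begins: read the wrist's pose just before it. camera_info takes no time and is no camera call.
A pose or a line that the arm cannot do raises robot.PlanningError and nothing moves.
- robot.sign_off(): hands the job in; it is judged then, once.
Trained networks look in the newest picture that a camera, given by its name, has taken for a name from the list of things; names that differ only in an ending like _2 or _b are one class to them, and where a whole thing is asked for, a point or a joint stands for the part that bears it (a point fixed in the world has none). Each returns a list of dicts, best first, with "score" (0 to 1); they miss things now and then, are a little off and sometimes report something else, mostly with a low value. They report only what shows in the picture. A call takes as long as a camera call. They do not tell look-alikes from the thing itself.
- robot.find_in(camera, query): "centre" ([column, row] as shares, 0 to 1, of the picture: columns of its width, rows of its height, amid what is visible of it).
- robot.trace(camera, query): "region" (400x640 bool, what is visible of it) and "centre" ([column, row] as shares, 0 to 1, of the picture: columns of its width, rows of its height, amid what is visible of it).
- robot.mark_of(camera, query): "centre" ([column, row] as shares, 0 to 1, of the picture: columns of its width, rows of its height: a listed point, or the origin of a listed thing).
The state is a dict: "time_s": time; "joints": joint angles; "joint_velocities": joint speeds; "tau": joint torques, N m; "tcp_pos": TCP position; "ee_rot": TCP orientation; "force": force on the tool from outside, world axes, zero at the start; "torque": the same for the moment, N m; "gripper_width": finger opening in m; "grasp_force": force on a finger pad.
Only numpy, scipy, OpenCV 4.12 (cv2) and the standard library are available. Lean on these libraries where they do the work, as an engineer would, in place of code of your own. Each camera call takes 0.05 s, during which the arm holds its last target. There are 200 camera calls.

## Task

The leather-hard plate on the indexing decorating wheel has to come round to its next petal: take the wheel's lever by its upright handle and swing it counter-clockwise (seen from above) by exactly four clicks of the spring pawl, counted by feel from where it now stands. Then ease the lever back until the tooth bears on the pawl with no play, and finish still holding the handle and pressing it lightly back there, ready for the carver. Do not touch the plate or shift it on the wheel, and leave the tools and the jar on the bench where they are.

Things in the scene. Friction and masses are not known exactly. Their poses are not given: they have to be found in the camera images.
- stand: Cast, blue-painted, three-footed stand of the decorating wheel, bolted to the bench. Origin on the bench under the wheel's vertical axis, z up; column up to 88 mm. An arm of the casting carries the pawl's pivot, on the side of the wheel away from the lever.
- index_wheel: Turning part: aluminium wheelhead 206 mm across, its top 122 mm above the bench; under it a steel ring of 48 saw teeth, 250 mm across, 92 to 102 mm up; and a flat steel lever, 30 mm wide, 102 to 108 mm up, out to 205 mm from the axis. Origin on the axis at bench level, z up; its -y runs along the lever to the handle. Turns only counter-clockwise; the pawl blocks it clockwise.
- pawl: Dark steel spring pawl, 43 mm from pivot to nose, on the ratchet ring. Origin at bench level under its pivot pin; its x is parallel to the stand's x when it is fully in, 0.13 rad off it on a tooth's tip, and snaps back at the click. One click per tooth: 7.5 degrees, 23.5 mm at the handle. The start is between two teeth: the first click comes after 5 to 21 mm of travel.
- plate: Round leather-hard clay plate, grey, 229 mm diameter and 22 mm high, 0.6 kg, with 12 carved petals, standing loose and centred on the wheelhead and turning with it; its rim is 144 mm above the bench. Origin under its centre.
- stylus: Bystander: ball stylus, thin blue handle with a steel ball tip, 150 mm long, lying on the bench. Origin under its middle, x along it.
- knife: Bystander: flat wooden modelling knife, 170 mm long, 16 mm wide, lying on the bench. Origin under its middle, x along it.
- rib: Bystander: flat wooden throwing rib with round ends, 104 x 60 x 6 mm, lying on the bench. Origin under its centre.
- tool_jar: Bystander: terracotta jar of tools, 80 mm in diameter, 95 mm high, with tool handles up to 185 mm. Origin under its centre.
- handle: Upright dark wooden handle of the lever, a cylinder 22 mm in diameter, 111 to 171 mm above the bench, spinning loosely on its stud (its yaw means nothing), 54 mm clear of the plate's rim. Origin: on its axis, 150 mm up, 180 mm from the wheel's axis. Drag there 1.7 N, rising to 5 to 7 N as the pawl climbs a tooth, falling sharply by 4 to 5 N at the click.
Things that resemble listed ones, but are neither listed nor needed, are in the scene too. Of the things that look like the plate, the smallest one is meant.

How it is judged:
On the way:
1. the pawl has dropped in at the fourth click, with the robot's fingers on the handle (angle between the x axis of index_wheel and the x axis of stand, either way round above 0.495 rad and angle between the x axis of pawl and the x axis of stand, either way round below 0.04 rad and contact force between the fingers and handle above 0.5 N), for 0.05 s.
At the end, for the whole second after the job is handed in: The pawl is fully in behind the fourth tooth and the wheel is back against it (within about 2 degrees, bearing on it with 1.5 to 40 N) and at rest, the fingers still on the handle with over 1.5 N; the plate is on the wheelhead, within 8 mm of centre (angle between the x axis of index_wheel and the x axis of stand, either way round between 0.485 and 0.545 rad and angle between the x axis of pawl and the x axis of stand, either way round below 0.04 rad and contact force between index_wheel and pawl between 1.5 and 40 N and contact force between the fingers and handle above 1.5 N and angular speed of index_wheel below 0.05 rad/s and z of plate in the frame of index_wheel above 0.118 m and horizontal distance between plate and index_wheel below 0.008 m); the arm keeps its last pose, push and grip.
It fails at once if a fifth click is taken ((angle between the x axis of index_wheel and the x axis of stand, either way round above 0.62 rad and angle between the x axis of pawl and the x axis of stand, either way round below 0.04 rad) or angle between the x axis of index_wheel and the x axis of stand, either way round above 0.67 rad).
It fails at once if the plate is touched by the robot (contact force between any of the arm, the fingers and plate above 0.5 N).
It fails at once if the plate is shifted more than 8 mm on the wheel (horizontal distance between plate and index_wheel above 0.008 m).
It fails at once if a tool, the rib or the jar is moved more than 15 mm (distance of any of stylus, knife, rib, tool_jar from where it was at the start of the episode above 0.015 m).
It also fails if it takes over 53 s, if anything falls off the work surface, if the arm or the gripper's body presses on something with over 40 N, if the wrist force passes 120 N, or if a joint passes its speed limit or range.

## Working session

There is one attempt and no reset: what is moved stays moved. The work goes in short steps, each a Python script; the robot and the scene stay as the last script left them, time stands still between calls to the robot, and variables do not carry over. Pictures are saved under pics/ and viewed, at most 10 in all, crops included, and the job is handed in when it is done.

```bash
mkdir -p pics
cat > h.py <<'E'
import numpy as np, cv2
from plant import robot
def ray(cam,uv):
    c=robot.camera_info(cam); K=np.array(c["mtx"]);d=np.array(c["dist"])
    p=cv2.undistortPoints(np.array([[uv]],float),K,d)[0,0]
    R=np.array(c["R"]);t=np.array(c["t"]).ravel()
    return -R.T@t, R.T@np.array([p[0],p[1],1.])
def at_z(cam,uv,z):
    o,v=ray(cam,uv); return o+v*(z-o[2])/v[2]
def px(c): return np.array(c)*[640,400]
E
python3 - <<'E'
from h import *
for c in("top","side"):
    im=robot.snapshot(c); cv2.imwrite(f"pics/{c}0.png",im)
    for q,z in(("handle",.15),("index_wheel",.0),("plate",.13),("stand",0),("pawl",0),("tool_jar",0)):
        for r in robot.mark_of(c,q)[:4]:
            p=px(r["centre"]); print(c,q,round(r["score"],2),p.round(1),at_z(c,p,z).round(3))
s=robot.state();print(s["time_s"],s["force"],s["ee_rot"])
E
```

```text
top handle 0.62 [357.  200.2] [ 0.464 -0.11   0.15 ]
top plate 0.86 [248.8 276.5] [0.237 0.249 0.13 ]
top plate 0.62 [405.5 279.6] [ 0.203 -0.249  0.13 ]
top plate 0.56 [301.7 180.6] [0.545 0.069 0.13 ]
top stand 0.53 [306.4 153.6] [0.685 0.054 0.   ]
top pawl 0.36 [305.6 153.8] [0.684 0.057 0.   ]
top tool_jar 0.84 [192.7 193. ] [0.553 0.48  0.   ]
top tool_jar 0.52 [305.3 153.5] [0.686 0.058 0.   ]
side handle 0.66 [308.9 214.3] [ 0.473 -0.092  0.15 ]
side index_wheel 0.62 [341.1 218.2] [0.551 0.045 0.   ]
side index_wheel 0.45 [308.6 213.8] [0.445 0.051 0.   ]
side plate 0.91 [261.3 164.1] [0.284 0.125 0.13 ]
side plate 0.83 [200.3 295.6] [ 0.258 -0.366  0.13 ]
side plate 0.8 [339.5 185.4] [0.542 0.057 0.13 ]
side plate 0.41 [309.8 213.3] [ 0.471 -0.069  0.13 ]
side stand 0.77 [337.7 214.7] [0.539 0.059 0.   ]
side tool_jar 0.61 [349.8 135.7] [0.54  0.495 0.   ]
0.7 [ 0.09210269 -0.09681292 -0.61275529] [3.05921732e+00 7.14406055e-01 2.28539984e-05]
```

View pics/top0.png

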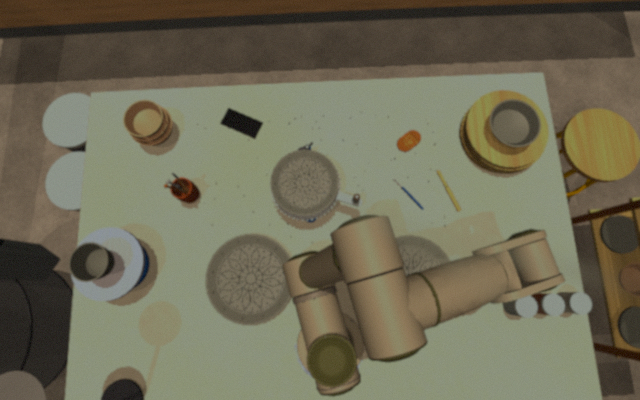

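View pics/side0.png

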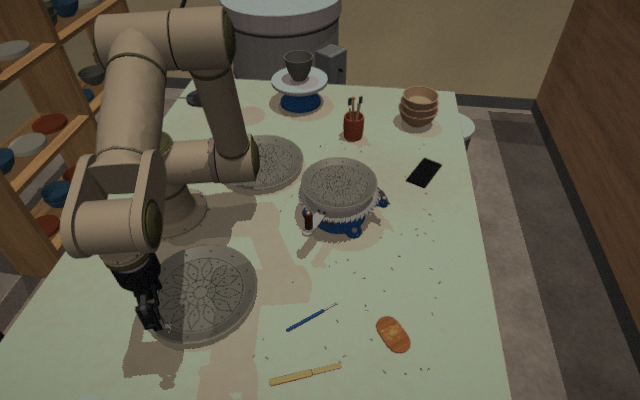

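The top view shows the small plate on the blue stand at about (305,180) and the handle at (356,199). The side view shows the handle at (308,215). The two larger plates are look-alikes. The handle-to-axis distance comes out near 0.178 m, which fits the given 0.180 m. I'll triangulate, then move above the handle and refine with the wrist camera.

```bash
cat >> h.py <<'E'
from scipy.spatial.transform import Rotation as Rt
def tri(a,b):
    A=np.zeros((3,3));y=np.zeros(3)
    for o,v in(a,b):
        v=v/np.linalg.norm(v);P=np.eye(3)-np.outer(v,v);A+=P;y+=P@o
    return np.linalg.solve(A,y)
def rot(phi,flip=1):   # tool down, y along tangent of lever angle phi
    y=flip*np.array([-np.sin(phi),np.cos(phi),0]);z=np.array([0,0,-1.])
    return Rt.from_matrix(np.c_[np.cross(y,z),y,z]).as_rotvec()
E
python3 - <<'E'
from h import *
h=tri(ray("top",[357,200.2]),ray("side",[308.9,214.3])); p=tri(ray("top",[301.7,180.6]),ray("side",[339.5,185.4]))
d=h-p;phi=np.arctan2(d[1],d[0])
print(h.round(4),p.round(4),np.hypot(*d[:2]),np.degrees(phi))
for f in(1,-1):
    for a in(0,.6):
        c=p[:2]+.18*np.array([np.cos(phi+a),np.sin(phi+a)])
        q=robot.ik([*c,.156],rot(phi+a,f)); print(f,a,None if q is None else np.round(q,2))
f=min((1,-1),key=lambda f:abs(np.array(robot.ik([h[0],h[1],.156],rot(phi,f)))[5]))
robot.move_to([h[0],h[1],.27],rot(phi,f))
s=robot.state();im=robot.snapshot("wrist");cv2.imwrite("pics/w0.png",im)
c=robot.camera_info("wrist");T=np.array(c["tool_from_camera"]);R=Rt.from_rotvec(s["ee_rot"]).as_matrix()
def wz(uv,z):
    q=cv2.undistortPoints(np.array([[uv]],float),np.array(c["mtx"]),np.array(c["dist"]))[0,0]
    v=R@T[:3,:3]@np.array([q[0],q[1],1.]);o=R@T[:3,3]+s["tcp_pos"];return o+v*(z-o[2])/v[2]
for r in robot.mark_of("wrist","handle")[:3]: u=px(r["centre"]);print("mark",r["score"],u,wz(u,.15))
for r in robot.trace("wrist","handle")[:2]: u=px(r["centre"]);print("trace",r["score"],u,wz(u,.15),wz(u,.171),r["region"].sum())
print(s["time_s"],s["tcp_pos"],s["force"],f)
E
```

```text
[ 0.4686 -0.1064  0.1621] [0.5438 0.0682 0.1213] 0.19013316395218824 -113.28554838758706
1 0 [-0.45  0.29  1.72 -0.    1.13 -0.04]
1 0.6 [-0.38  0.51  1.39 -0.    1.24 -0.58]
-1 0 None
-1 0.6 [-0.38  0.51  1.39 -0.    1.24  2.56]Traceback (most recent call last):
  File "<stdin>", line 9, in <module>
  File "<stdin>", line 9, in <lambda>
IndexError: too many indices for array: array is 0-dimensional, but 1 were indexed
```

```bash
cat >> h.py <<'E'
def wz(s,uv,z):
    c=robot.camera_info("wrist");T=np.array(c["tool_from_camera"]);R=Rt.from_rotvec(s["ee_rot"]).as_matrix()
    q=cv2.undistortPoints(np.array([[uv]],float),np.array(c["mtx"]),np.array(c["dist"]))[0,0]
    v=R@T[:3,:3]@np.array([q[0],q[1],1.]);o=R@T[:3,3]+s["tcp_pos"];return o+v*(z-o[2])/v[2]
E
python3 - <<'E'
from h import *
phi=np.radians(-113.3)
robot.move_to([.4686,-.1064,.27],rot(phi))
s=robot.state();im=robot.snapshot("wrist");cv2.imwrite("pics/w0.png",im)
for r in robot.mark_of("wrist","handle")[:3]: u=px(r["centre"]);print("mark",r["score"],u,wz(s,u,.15))
for r in robot.trace("wrist","handle")[:2]: u=px(r["centre"]);print("trace",r["score"],u,wz(s,u,.15),wz(s,u,.171),r["region"].sum())
for q,z in(("plate",.122),("index_wheel",0)):
    for r in robot.mark_of("wrist",q)[:2]: u=px(r["centre"]);print(q,r["score"],u,wz(s,u,z))
print(s["time_s"],s["tcp_pos"],s["force"])
E
```

```text
mark 0.86 [326.272 192.8  ] [ 0.47170893 -0.10524971  0.15      ]
trace 0.91 [328.704 192.8  ] [ 0.47369368 -0.10610715  0.15      ] [ 0.47562386 -0.1009057   0.171     ] 762
plate 0.83 [218.176 334.   ] [ 0.28893118 -0.21663839  0.122     ]
2.3083 [ 0.46847921 -0.10717502  0.2698373 ] [0.22481983 0.91837309 0.07338811]
```

View pics/w0.png

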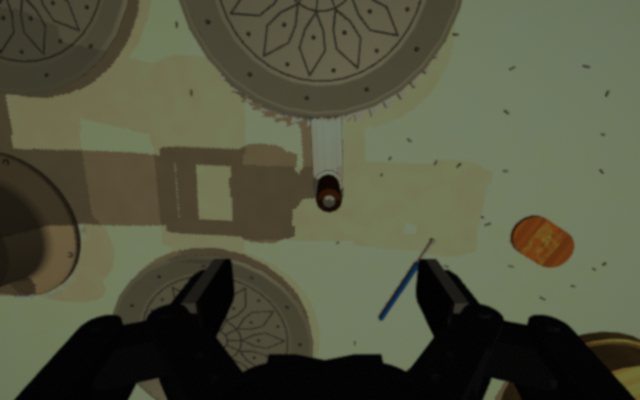

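The wrist view shows the handle at (328,193), with the lever running straight up to the rim at about (327,118). Its position is (0.4725, -0.1055), consistent with the triangulation. Next I'll descend, grip with the fingers closing along the tangent, and check.

Run:
```python
from h import *
s=robot.state()
a,b=wz(s,[327,120],.108),wz(s,[328,168],.108)
d=(b-a)[:2];phi=np.arctan2(d[1],d[0]);print(a,b,"bearing",np.degrees(phi))
phi=np.radians(-113) if abs(np.degrees(phi)+113)>4 else phi
h=np.array([.4722,-.1055]);ax=h-.18*np.array([np.cos(phi),np.sin(phi)]);print("axis",ax)
robot.move_to([*h,.25],rot(phi));robot.move_straight([*h,.156],.1)
f0=robot.state()
robot.move_gripper(0.0,25)
s=robot.state();R=Rt.from_rotvec(s["ee_rot"]).as_matrix()
print(s["time_s"],s["tcp_pos"],s["gripper_width"],s["grasp_force"],"f tool",R.T@f0["force"],R.T@s["force"])
np.savez("g.npz",phi=phi,ax=ax,h=h)
cv2.imwrite("pics/w1.png",robot.snapshot("wrist"))
```

```text
[ 0.49681311 -0.04893616  0.108     ] [ 0.47931713 -0.0922735   0.108     ] bearing -111.98472549746717
axis [0.53958469 0.06141106]
4.5 [ 0.47234469 -0.10556186  0.15623445] 0.019994059680324645 24.427078664302826 f tool [-0.57152912  0.14053954 -0.49852824] [-0.23670315 -0.63968202 -2.68344791]
```

View pics/w1.png

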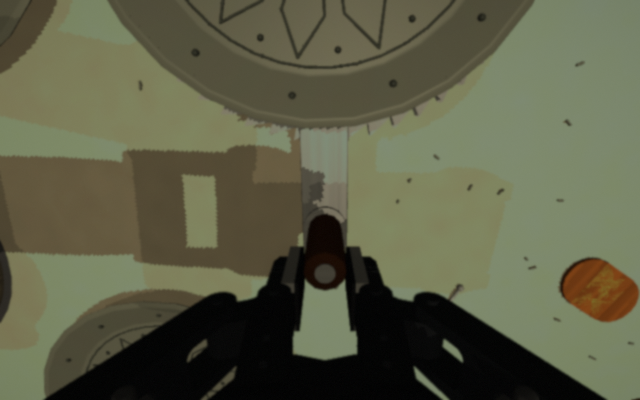

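The view shows the handle top at (325,272) squarely between the pads. Gripper width 20 mm and grasp force 24 N agree with that. Now I'll step along the arc to the first click while logging the tangential force.

```bash
cat >> h.py <<'E'
def load():
    g=np.load("g.npz");return float(g["phi"]),g["ax"],g["h"]
def ft():
    s=robot.state();return s,Rt.from_rotvec(s["ee_rot"]).as_matrix().T@np.array(s["force"])
def go(a,speed=.03):
    "lever turned by arc length a (m) from the start"
    phi,ax,h=load();p=phi+a/.18;r=np.linalg.norm(h-ax)
    robot.move_straight([*(ax+r*np.array([np.cos(p),np.sin(p)])),.156],speed,rot(p))
    return ft()
def sweep(a0,a1,step=.0015):
    "step until a click is felt or a1 reached; returns arc"
    a=a0;pk=0;out=[]
    while a<a1:
        a+=step;s,f=go(a);out.append((round(a*1e3,1),*f.round(1)))
        pk=max(pk,-f[1])
        if pk>3.5 and -f[1]<pk-2.5: break
    print(*[f"{o[0]}:{o[2]}/{o[1]}" for o in out]);print("t",s["time_s"],"pk",pk,"w",s["gripper_width"],s["grasp_force"])
    return a
E
python3 - <<'E'
from h import *
print(sweep(0,.024))
E
```

```text
1.5:-1.8/-1.0 3.0:-3.8/-0.7 4.5:-5.0/-0.4 6.0:-4.5/-0.8 7.5:-5.2/1.0 9.0:-6.0/0.2 10.5:-5.3/-0.3 12.0:-6.0/-0.2 13.5:-4.9/-0.0 15.0:-5.3/1.4 16.5:-5.6/0.2 18.0:-4.8/-0.2 19.5:-0.8/1.0
t 7.8 pk 6.027089934890085 w 0.02025619326155314 24.78501945734024
0.0195
```

Run:
```python
from h import *
a=.0195
for k in(2,3):
    b=sweep(a,a+.027); print("click",k,b)
    if not .0195<b-a<.0265: print("odd spacing");break
    a=b
```

```text
21.0:-0.2/1.7 22.5:-0.6/1.6 24.0:-0.6/1.7 25.5:-3.3/1.3 27.0:-3.5/2.3 28.5:-4.8/1.7 30.0:-5.4/2.4 31.5:-4.7/1.4 33.0:-5.8/1.8 34.5:-5.1/2.0 36.0:-5.1/1.9 37.5:-5.2/1.9 39.0:-4.8/2.6 40.5:-3.9/2.7 42.0:-3.3/2.4 43.5:-0.8/2.7
t 11.8 pk 5.808358071093973 w 0.020491183031962967 24.87111657857895
click 2 0.04350000000000002
45.0:-0.6/3.2 46.5:-0.3/3.5 48.0:-1.3/3.7 49.5:-1.8/3.7 51.0:-3.6/2.9 52.5:-4.9/2.2 54.0:-4.3/2.8 55.5:-5.8/3.4 57.0:-5.9/3.1 58.5:-6.0/3.9 60.0:-5.6/2.8 61.5:-4.8/3.9 63.0:-3.1/3.6
t 15.05 pk 5.996001507734012 w 0.01990365853512371 25.054408013820648
click 3 0.06300000000000003
```

Click 3 was flagged early at 63 mm, where the force was still easing from the tip (3.1 N). It should come at about 66 mm and the fourth at about 89.5 mm, so I'll continue with an absolute threshold and a hard stop.

Run:
```python
from h import *
a=.063;o=[]
while a<.0945:
    a+=.0015;s,f=go(a);o.append(f"{a*1e3:.1f}:{f[1]:.1f}/{f[0]:.1f}")
    if a>.084 and -f[1]<1.6:
        break
print(*o);print(a,s["time_s"],s["gripper_width"])
```

```text
64.5:-3.9/4.0 66.0:1.2/4.6 67.5:0.5/3.7 69.0:-0.8/3.8 70.5:-0.4/4.9 72.0:-1.6/5.0 73.5:-3.1/5.3 75.0:-4.5/4.7 76.5:-5.6/5.4 78.0:-5.2/5.1 79.5:-6.9/5.6 81.0:-5.7/6.1 82.5:-5.5/5.0 84.0:-4.8/5.1 85.5:-3.4/5.5 87.0:-4.5/5.3 88.5:-5.0/4.9 90.0:0.3/4.7
0.09000000000000002 19.55 0.020527199976514036
```

Clicks fell at about 19, 43, 66 and 90 mm, matching the 23.5 mm pitch, so four are taken. Now I'll ease back onto the pawl.

Run:
```python
from h import *
a=.0915;go(a);robot.pause(.2);o=[]
while a>.078:
    a-=.0006;s,f=go(a,.015);o.append(f"{a*1e3:.1f}:{f[1]:.1f}/{f[0]:.1f}")
    if f[1]>9: break
robot.pause(.5);print(*o)
for _ in range(3):
    robot.pause(.3);s,f=ft();print(s["time_s"],f.round(1),s["grasp_force"],s["gripper_width"],np.array(s["joint_velocities"]).round(3).max())
cv2.imwrite("pics/t2.png",cv2.resize(robot.snapshot("top")[110:260,220:420],(800,600)))
```

```text
90.9:1.4/5.4 90.3:0.9/6.2 89.7:2.4/5.6 89.1:2.5/5.0 88.5:4.5/6.0 87.9:6.5/5.3 87.3:7.9/5.2 86.7:9.2/6.6
22.8 [ 4.6  9.7 -1.7] 24.822052717208862 0.020355700077278063 0.002
23.1 [ 5.6  9.5 -2. ] 24.822269082069397 0.020183216364861905 0.002
23.4 [ 5.8  9.5 -1.9] 24.822333455085754 0.01998131343434344 0.003
```

View pics/t2.png

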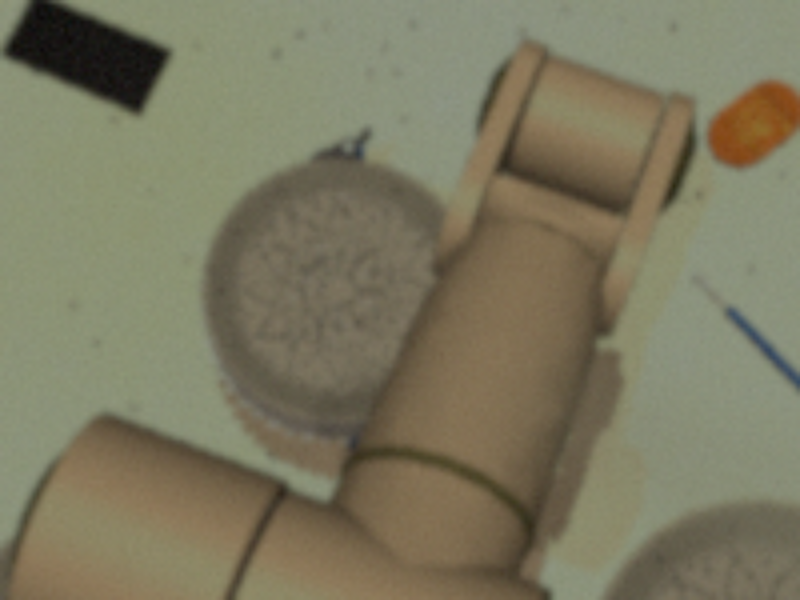

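The top view shows the plate still centred on the wheel at about (330,300) in the crop, with the stylus and rib where they were. The tooth bears on the pawl at a steady 9.5 N.

```bash
python3 -c "
from h import *
print(robot.sign_off())"
```

```text
the job is handed in; nothing more can be done
None
```

I swung the wheel four clicks counter-clockwise, felt at about 19, 43, 66 and 90 mm of handle travel. I then eased it back onto the pawl and handed it in at about 23 s, still holding the handle with a light 9.5 N backward press; sign-off returned no verdict.

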